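# Hang the pot carrier on the swing bracket

### The job

Swing the black bracket arm out from the cedar screen until it stands square to the screen, fully out at its stop. Then hang the yellow pot carrier, with the terracotta pot still in it, by its bow handle in the two-pronged hook at the end of the arm: handle centred and lying in both prongs, so that the carrier hangs level and still, clear of the bench. Do not tip the pot, and leave the other things on the bench where they are.

Things in the scene. Friction and masses are not known exactly. Their poses are not given: they have to be found in the camera images.
- screen: Fixed cedar slat screen standing on the bench, 400 mm long, 273 mm high, on a sole board 100 mm wide. Origin: middle of its length, on the bench, at the back of its 16 mm slats. Its -x axis points out of the front face (16 mm before the origin), y runs along it, z up. It carries the swing bracket on its front. Place and yaw vary.
- bracket (a joint): Angle of the bracket's swing arm on its upright pivot, rad: 0 = folded, parallel to the screen, pointing along screen -y; 1.571 = its stop, pointing straight out (screen -x). It opens clockwise seen from above. Stiff friction hinge (0.25 N m, about 2.6 N at 95 mm) that stays where it is left. Starts at 0.1 to 0.6.
- bracket_hinge (a point): Point on the arm's vertical pivot axis at the height of the arm's centreline (245 mm above the bench); 45 mm in front of the slats' face, 120 mm along the screen's +y from its middle. Axes turn with the arm: -x points along the arm to its hook, z up.
- hook_seat (a point): Where the middle of the carrier's handle bar (its centreline) lies when hung: midway between the two prongs, 190 mm from the pivot axis, 235.5 mm above the bench. Axes as bracket_hinge: -x outwards along the arm, y across it; the hung bar lies along y, across both prongs. Each prong is a shallow U open at the top, 14 mm flat at the bottom, about 45 mm wide near the top.
- hook_tip (a point): Midway between the two upturned prong tips, at their top: 216 mm from the pivot axis, 262 mm up. The arm is one black 10 mm round bar, level, out to 125 mm from the pivot; there a crossbar splits it into two 10 mm prongs, centrelines 34 mm either side, level to 155 mm, then dipping 20 mm into the hook. A thin brace runs under the arm to 65 mm out.
- carrier: Yellow steel pot carrier, loose: a round pan 88 mm across at the foot, 108 mm at its rim, 40 mm deep, floor 5 mm, with a rigid bow handle of 10 mm round bar. Origin: centre of its underside. The handle stands in its y-z plane: legs at y = +-70 mm, and a straight level top bar along y, from -60 to +60 mm, its centreline 185 mm above the underside. 0.22 kg. Starts upright on the bench.
- carrier_handle (a point): Middle of the carrier's handle top bar, on its centreline (185 mm above the underside); axes as the carrier (bar along y).
- carrier_floor (a point): Centre of the carrier's inner floor, 5 mm above its underside; the pot stands here, with 4 mm of play all round. The pot's rim is then 90 mm above the carrier's underside, 90 mm below the underside of the handle bar.
- pot: Terracotta pot, empty, loose in the carrier: 85 mm high, foot 72 mm and rim 106 mm across. Origin: centre of its underside, z its axis. 0.2 to 0.4 kg.
- jug: Green plastic jug without a spout, 135 mm high, 108 mm across, handle to its +y reaching 98 mm from its axis. Origin: centre of its underside. A bystander.
- cells: Two joined empty black plastic seedling cells, 60 x 120 (along y) x 50 mm high. Origin: centre of the underside. A bystander.
- bamboo: Bamboo tray, 130 x 230 (along y) x 28 mm. Origin: centre of the underside. A bystander.
- widger: Flat steel widger, 190 mm long along y, lying in the bamboo tray. Origin: under its middle. A bystander.
Things that resemble listed ones, but are neither listed nor needed, are in the scene too. There is more than one size of the carrier; the job needs the smallest.

How it is judged:
By the outcome, as a careful person would: the job done as asked, in the order asked, and still so for the second after the job is handed in, with the robot touching nothing.
It also fails if it takes over 61 s, if anything falls off the work surface, if the arm or the gripper's body presses on something with over 40 N, if the wrist force passes 120 N, or if a joint passes its speed limit or range.

### The arm

A 6-joint arm with a two-finger parallel gripper is mounted at the origin on the work surface. World frame = base frame: x ahead of the robot, y to its left, z up, the work surface at z = 0. Lengths are in m, angles in rad, forces in N, time in s.
With the tool pointing down it reaches from about 0.35 to 0.775 m from the base axis. Payload 7.3 kg.
Tool frame: the origin (TCP) lies at the centre of the arm's flange, where the gripper is bolted on; the fingertips stand 178 mm ahead of it and the grasp point (between the pads) lies 159 mm ahead of it; z points along the fingers, y is the line along which they close (so a half turn about z gives the same grasp; the last joint's range is limited). The gripper opens to 92 mm and grips with 3 to 60 N. Pads are 19 mm wide; open, the fingers measure 130 mm over their backs; the gripper's body (75 mm by 190 mm) begins 47 mm behind the grasp point.
Start: joints at [-1.348, 0.342, 1.524, -0, 1.275, -0.146], TCP at [0.189, -0.49, 0.405] pointing down, gripper open.
Joint ranges: [-2.53, 2.53], [-0.77, 2.02], [0.04, 2.7], [-1, 4.14], [0.28, 2.66], [-3.11, 3.11]. Speed limits (rad/s): [2.57, 2.57, 3.14, 3.14, 3.14, 3.14].

### API

Orientations are given as [roll, pitch, yaw] about the fixed x, y, z axes, in that order (R = Rz(yaw) Ry(pitch) Rx(roll)).
In Python, from cell import telemetry, vision, ticket gives the robot as it stands.
- The arm moves only by the shell command python3 -m crank 'ROWS' [FORCE]. ROWS is JSON, a list of rows, each a list of 5 numbers: the gripper command: -1 is shut, 1 is fully open, values between are in proportion, then the shift along the tool's x, y, z in mm, then the turn about the tool's z in rad. In form: [[fingers, dx, dy, dz, roll], ...]. A call has 1 to 12 rows; each row is the pose to reach, as a shift and turn from the pose commanded when the call began, along the tool's axes at that moment; what a row does not reach only later rows make up. A row lasts 1/12 s, in which the tool goes at most 41.7 mm and 7.16 degrees, less where a joint would pass 70% of its speed; a pose out of reach is approached as far as the arm can. A call with a gripper value outside its range is refused whole. The fingers move at their own pace and stop on an object; FORCE is the grip in N (left out, the last holds). Time passes only in rows, so rows that repeat a pose let the fingers close. It gives the time, the measured TCP pose, the force, the opening and the grip force at its end, in the units of the state.
- telemetry.observe(): the state, without advancing time (a new reading comes with each control period).
- vision.read_camera(name): name is "scene" or "top" or "wrist"; returns (picture, depth): 420x560x3 uint8, red, green, blue; 420x560 float32, m along the optical axis (not along the pixel's ray), 0 where there is no reading.
- vision.get_calibration(name): a dict with "camera_matrix" (3x3 intrinsics, pixels), "rvec" (rotation vector, rad) and "tvec" (3), from world to camera coordinates, as OpenCV has them. Camera axes: x right, y down, z forward; pixel columns grow to the right and rows downward; lengths in m; the calibration is good to about 2 mm. The wrist camera is an equidistant fisheye: a pixel r from the principal point sees the ray r / f radians off the axis. A picture is of the moment at which its call begins: read the wrist's pose just before it. get_calibration takes no time and is no camera call; for the wrist camera it gives the pose at the moment of the call.
- ticket.hand_in(): hands the job in; it is judged then, once.
The state is a dict: "time": time; "qpos": joint angles; "qvel": joint speeds; "joint_efforts": joint torques, N m; "tool_pos": TCP position; "tool_rot": TCP orientation; "contact_force": force on the tool from outside, world axes, zero at the start; "torque": the same for the moment, N m; "opening": finger opening in m; "grip_force": force on a finger pad.
Only numpy, scipy, OpenCV 4.12 (cv2) and the standard library are available. Lean on these libraries where they do the work, as an engineer would, in place of code of your own. Each camera call takes 0.05 s, during which the arm holds its last target. There are 200 camera calls.

## Working session

There is one attempt and no reset: what is moved stays moved. The work goes in short steps, Python scripts to look and compute and a shell command to move; the robot and the scene stay as the last step left them, time stands still between calls to the robot, and variables do not carry over. Pictures are saved under pics/ and viewed, at most 12 in all, crops included, and the job is handed in when it is done.

```bash
ls; mkdir -p pics
cat > h.py <<'E'
import numpy as np, cv2
from cell import telemetry, vision
from scipy.spatial.transform import Rotation as R
def cal(n):
    c=vision.get_calibration(n); return np.array(c["camera_matrix"]),cv2.Rodrigues(np.array(c["rvec"],float))[0],np.array(c["tvec"],float).ravel()
def snap(n):
    c=cal(n); p,d=vision.read_camera(n); np.savez(f"pics/{n}.npz",p=p,d=d,K=c[0],R=c[1],t=c[2]); return p,d
def load(n):
    z=np.load(f"pics/{n}.npz"); return z["p"],z["d"],z["K"],z["R"],z["t"]
def cloud(n):
    p,d,K,Rm,t=load(n); h,w=d.shape; v,u=np.mgrid[:h,:w].astype(float)
    x=(u-K[0,2])/K[0,0]; y=(v-K[1,2])/K[1,1]
    if n=="wrist":
        r=np.hypot(x,y); s=np.where(r>1e-9,np.tan(np.clip(r,0,1.5))/np.maximum(r,1e-9),1); x=x*s;y=y*s
    return (np.stack([x*d,y*d,d],-1)-t)@Rm   # world xyz per pixel
def save(name,img,box=None,scale=1):
    if box: img=img[box[1]:box[3],box[0]:box[2]]
    img=cv2.resize(img,None,fx=scale,fy=scale,interpolation=cv2.INTER_CUBIC)
    cv2.imwrite(f"pics/{name}.png",img[:,:,::-1])
def tool():
    s=telemetry.observe(); return np.array(s["tool_pos"]),R.from_euler("xyz",s["tool_rot"]).as_matrix(),s
E
python3 - <<'E'
from h import *
a,_=snap("scene");b,_=snap("top")
save("a_scene",a,scale=1.4);save("a_top",b,scale=1.4)
s=telemetry.observe();print(s)
for n in("scene","top"):
    K,r,t=cal(n);print(n,-r.T@t,r[2])
E
```

```text
pics
{'time': 0.1, 'qpos': array([-1.34799257e+00,  3.42649033e-01,  1.52490163e+00, -1.59270592e-05,
        1.27540899e+00, -1.45968713e-01]), 'qvel': array([ 0.0001656 , -0.00049327,  0.00061269, -0.00088351,  0.00213938,
        0.00193605]), 'joint_efforts': array([ 1.58471372e-03, -4.32002735e+01, -2.44694638e+01,  7.19087804e-02,
        5.27082221e-02, -4.10052382e-05]), 'tool_pos': array([ 0.18925515, -0.48957646,  0.40412331]), 'tool_rot': array([-3.14023798e+00, -1.83761605e-04,  3.68776989e-01]), 'contact_force': array([0.46859258, 0.17870225, 0.20429264]), 'torque': array([ 0.03711661, -0.00361825,  0.06107949]), 'grip_force': 0.0, 'opening': 0.09169224213476128}
scene [1.51970111 0.15293959 0.83355822] [-0.81493552 -0.09052284 -0.57243839]
top [0.48283016 0.03423708 1.06878841] [ 0.07121654  0.0020641  -0.99745874]
```

View pics/a_scene.png

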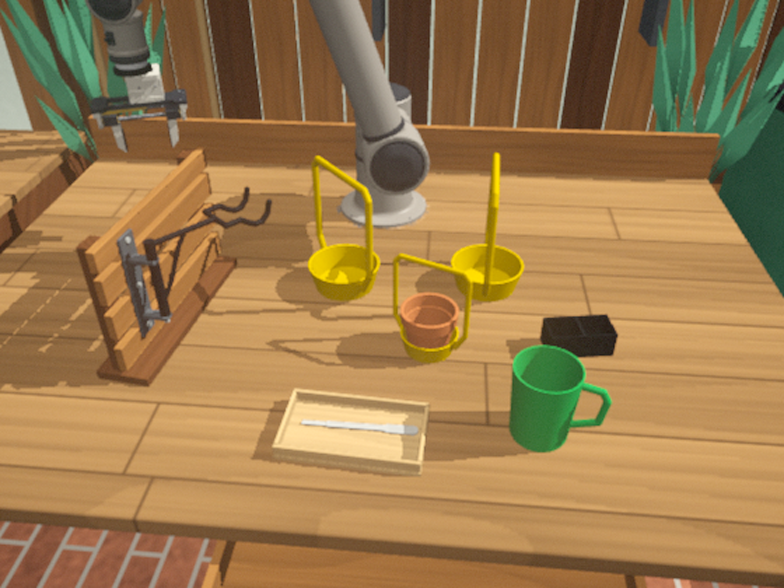

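View pics/a_top.png

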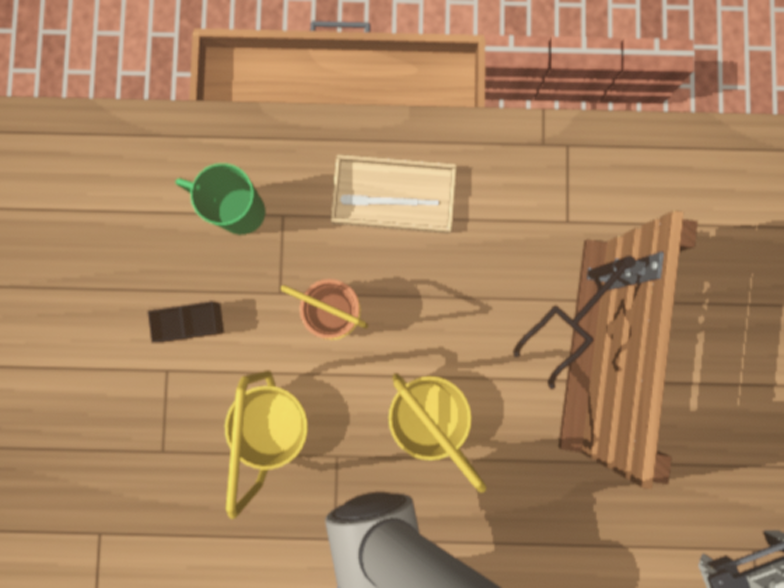

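The picture candidates for the carrier are in scene.png at (430,305) with the pot, (343,230) and (487,225), both larger and empty. I choose the one with the pot, which is at (325,305) in top.png. Next I measure it and the bracket.

Run:
```python
from h import *
def line(P):
    c=P.mean(0); v=np.linalg.svd(P-c,full_matrices=False)[2][0]; s=(P-c)@v; lo,hi=np.percentile(s,[1,99]); return c+v*lo,c+v*hi,v
for n,box in(("top",(190,195,275,245)),("scene",(275,175,345,262))):
    p,d,*_=load(n);X=cloud(n)
    hsv=cv2.cvtColor(p,cv2.COLOR_RGB2HSV)
    M=np.zeros(d.shape,bool);M[box[1]:box[3],box[0]:box[2]]=1
    yel=(hsv[...,0]>20)&(hsv[...,0]<35)&(hsv[...,1]>150)&(d>0)
    P=X[M&yel&(X[...,2]>.165)&(X[...,2]<.205)]
    a,b,v=line(P);print(n,"bar",len(P),a.round(4),b.round(4),((a+b)/2).round(4),"len",np.linalg.norm(a-b).round(3),"dir deg",np.degrees(np.arctan2(v[1],v[0])).round(1))
    ter=(hsv[...,0]>3)&(hsv[...,0]<13)&(hsv[...,1]>80)&(d>0)
    P=X[M&ter&(X[...,2]>.08)&(X[...,2]<.1)]
    if len(P): (cx,cy),r=cv2.minEnclosingCircle(P[:,:2].astype(np.float32)); print(" pot rim",cx,cy,r,np.median(P[:,2]))
    # screen & arm
    S=X[(X[...,2]>.262)&(X[...,2]<.283)&(hsv[...,1]>90)&(d>0)&(X[...,1]<-.1)&(X[...,0]>.3)]
    a,b,v=line(S);print(" screen top",len(S),a.round(3),b.round(3),np.linalg.norm(a-b).round(3))
    dark=(p.max(2)<75)&(d>0)&(X[...,1]<0)&(X[...,0]>.3)
    A=X[dark&(X[...,2]>.235)&(X[...,2]<.256)]
    print(" arm",len(A),A[:,:2].min(0).round(3),A[:,:2].max(0).round(3))
    np.save(f"pics/arm_{n}.npy",X[dark&(X[...,2]>.2)])
p,*_=load("scene");save("b_scene",p,(60,105,350,265),2.6)
for pt in [(516,353),(552,384),(591,341),(557,308),(630,262),(680,215),(655,480)]:
    X=cloud("top");u,v=int(pt[0]/1.4),int(pt[1]/1.4);print(pt,X[v-1:v+2,u-1:u+2].reshape(-1,3)[np.argmax(X[v-1:v+2,u-1:u+2,2])].round(3))
```

```text
top bar 62 [0.5572 0.1766 0.1909] [0.5085 0.0694 0.1833] [0.5329 0.123  0.1871] len 0.118 dir deg -114.4
 pot rim 0.5383694767951965 0.13578294217586517 0.05247937887907028 0.08885736971952102
 screen top 2329 [ 0.677 -0.387  0.271] [ 0.303 -0.339  0.271] 0.377
 arm 213 [ 0.431 -0.331] [ 0.615 -0.158]
scene bar 229 [0.5119 0.0701 0.1869] [0.5673 0.2023 0.184 ] [0.5396 0.1362 0.1854] len 0.143 dir deg 67.3
 pot rim 0.5391654372215271 0.13354969024658203 0.05304485931992531 0.08621730811917593
 screen top 1024 [ 0.306 -0.339  0.271] [ 0.681 -0.389  0.271] 0.379
 arm 88 [ 0.427 -0.327] [ 0.62  -0.155]
(516, 353) [ 0.47  -0.154  0.265]
(552, 384) [ 0.425 -0.208  0.261]
(591, 341) [ 0.493 -0.268  0.253]
(557, 308) [0.483 0.034 1.069]
(630, 262) [ 0.606 -0.325  0.254]
(680, 215) [ 0.678 -0.388  0.274]
(655, 480) [ 0.301 -0.346  0.274]
```

View pics/b_scene.png

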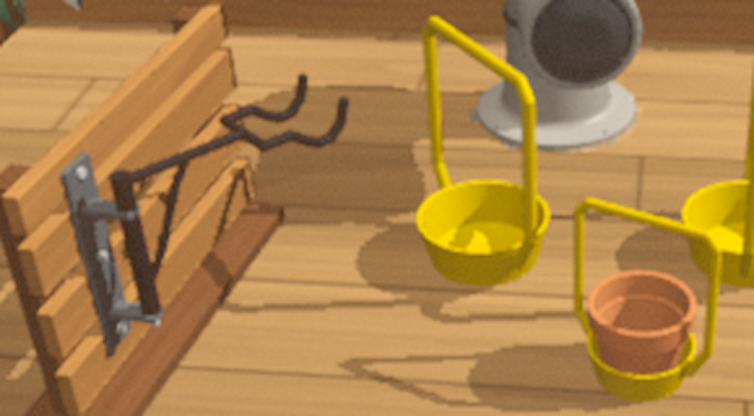

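The crop shows the pot standing in the smallest carrier, its bar running from about (580,205) to (715,240). The bar is at z≈0.185 and 0.12 to 0.14 long, and the hook tip lies about 0.22 from the hinge, both as they should be. I'll fix the geometry in a helper and then go above the bracket arm.

```bash
cat >> h.py <<'E'
H=np.array([.616,-.326]); OUT=np.radians(82.6)
def go(xyz,close_deg=None):
    """shift (mm, tool axes) and roll from here to a TCP position with closing line at close_deg (mod 180)"""
    p,Rm,s=tool(); d=Rm.T@(np.array(xyz)-p)*1000
    c=np.degrees(np.arctan2(Rm[1,1],Rm[0,1])); r=0
    if close_deg is not None: r=-np.radians((close_deg-c+90)%180-90)
    print("t",round(s["time"],2),"shift",d.round(1),"roll",round(r,3),"| tcp",p.round(4),"close",round(c,1),"F",np.array(s["contact_force"]).round(1),"q",np.array(s["qpos"]).round(2),"open",round(s["opening"],4))
E
python3 - <<'E'
from h import *
go([.54,-.261,.52],21); go([.54,-.261,.40],21)
A=np.load("pics/arm_top.npy");A=A[(A[:,2]<.3)]
th=np.radians(139.2);u=np.array([np.cos(th),np.sin(th)]);w=np.array([-u[1],u[0]])
B=A[(A[:,2]>.24)&(A[:,2]<.258)][:,:2]-H
s=B@u;t=B@w
for a in range(0,220,20):
    m=(s>a/1e3)&(s<(a+20)/1e3); print(a,m.sum(),(t[m]*1e3).round(0)[:12])
E
```

```text
t 0.1 shift [ 409.6  -86.9 -115.7] roll -1.569 | tcp [ 0.1893 -0.4896  0.4041] close -68.9 F [0.5 0.2 0.2] q [-1.35  0.34  1.52 -0.    1.28 -0.15] open 0.0917
t 0.1 shift [409.6 -86.8   4.3] roll -1.569 | tcp [ 0.1893 -0.4896  0.4041] close -68.9 F [0.5 0.2 0.2] q [-1.35  0.34  1.52 -0.    1.28 -0.15] open 0.0917
0 56 [-2. -1. -6. -5. -4. -2. -1.  1.  3. -6. -5. -4.]
20 40 [-3. -3. -2. -0.  1. -2. -1.  0.  2.  3. -1.  0.]
40 31 [-2. -2. -1.  1.  2. -1.  1.  2. -0.  0.  2.  4.]
60 26 [-3. -1. -1.  1. -3. -2. -1.  2.  2. -2. -1.  1.]
80 18 [-0. -0.  2.  3. -0.  0.  2. -1.  1.  2. -1.  1.]
100 9 [-0. -0.  2. -0.  1.  2.  2. -0.  1.]
120 11 [ 2. -1.  4. 27. 30. 30. 35. 36. 32. 34. 35.]
140 8 [32. 34. 34. 34. 35. 34. 32. 33.]
160 1 [36.]
180 0 []
200 6 [-36. -36.  31.  33.  30.  31.]
```

The hinge and arm angle fit to about 2 mm.

```bash
python3 -m crank '[[0.1,0,0,-40,0],[0.1,0,0,-80,0],[0.1,20,-5,-116,-0.1],[0.1,60,-15,-116,-0.2],[0.1,100,-25,-116,-0.3],[0.1,140,-35,-116,-0.4],[0.1,180,-45,-116,-0.5],[0.1,220,-50,-116,-0.6],[0.1,260,-60,-116,-0.7],[0.1,300,-70,-116,-0.8],[0.1,340,-75,-116,-0.9],[0.1,375,-80,-116,-1.0]]'
python3 - <<'E'
from h import *
go([.54,-.261,.52],21)
E
```

```text
time: 1.1
tool_pos: [0.5121, -0.278, 0.5204]
tool_rot: [-3.141, -0.0, 1.375]
contact_force: [-0.2, -0.5, -0.1]
opening: 0.0503
grip_force: 0.0
t 1.1 shift [22.1 24.1  0.4] roll -0.563 | tcp [ 0.5121 -0.278   0.5204] close -11.2 F [-0.2 -0.5 -0.1] q [-0.63  0.4   1.13  0.    1.62 -0.43] open 0.0503
```

```bash
python3 -m crank '[[0.1,22,24,0,-0.12],[0.1,22,24,0,-0.24],[0.1,22,24,0,-0.36],[0.1,22,24,0,-0.48],[0.1,22,24,0,-0.563],[0.1,22,24,0,-0.563],[0.1,22,24,40,-0.563],[0.1,22,24,60,-0.563]]'
python3 - <<'E'
from h import *
go([.54,-.261,.405],21)
p,d=snap("wrist");save("c_wrist",p)
E
```

```text
time: 1.77
tool_pos: [0.5379, -0.263, 0.4582]
tool_rot: [-3.141, -0.001, 1.929]
contact_force: [-0.2, -0.1, -1.7]
opening: 0.0505
grip_force: 0.0
t 1.77 shift [ 1.1  2.8 53.2] roll -0.009 | tcp [ 0.5379 -0.263   0.4582] close 20.5 F [-0.2 -0.1 -1.7] q [-0.58  0.45  1.21 -0.    1.48 -0.94] open 0.0505
```

View pics/c_wrist.png

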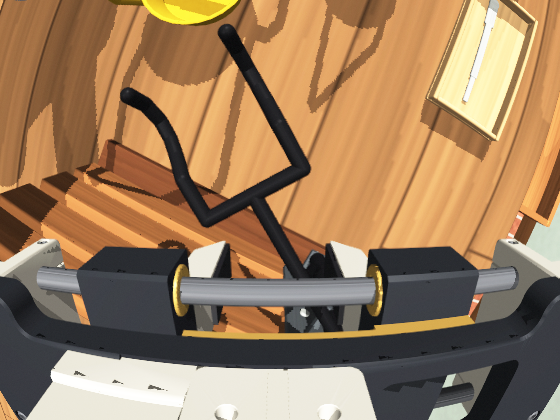

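The bar runs from (255,200) to (335,320) between the fingertips at (215,250) and (345,250), so it is straddled. Descend and sweep the arm out.

```bash
python3 -m crank '[[0.1,1,0,25,0],[0.1,1,0,45,0],[0.1,1,0,53,0],[0.1,1,0,53,0],[0.1,5,15,53,0],[0.1,9,30,53,0],[0.1,12,45,53,0],[0.1,13,57,53,0],[0.1,13,70,53,0],[0.1,12,82,53,0],[0.1,10,94,53,0],[0.1,6,106,53,0]]'
python3 - <<'E'
from h import *
go([.649,-.219,.405],21)
E
```

```text
time: 2.82
tool_pos: [0.6338, -0.22, 0.4078]
tool_rot: [-3.132, -0.004, 1.926]
contact_force: [-33.4, -1.4, 9.0]
opening: 0.0503
grip_force: 52.0
t 2.82 shift [-4.3 14.6  2.7] roll -0.011 | tcp [ 0.6338 -0.22    0.4078] close 20.4 F [-33.4  -1.4   9. ] q [-0.45  0.62  1.05 -0.    1.48 -0.8 ] open 0.0503
```

Run:
```python
from h import *
snap("top");p,d=snap("scene");p2=load("top")[0]
X=cloud("top");
dark=(p2.max(2)<75)&(X[...,2]>.24)&(X[...,2]<.27)&(X[...,1]<-.0)&(X[...,1]>-.23)&(X[...,0]>.5)&(X[...,0]<.75)
B=X[dark];print(len(B));
for y in np.arange(-.23,-.09,.01):
    m=(B[:,1]>y)&(B[:,1]<y+.01); print(y.round(2),B[m].round(3).tolist()[:8])
a=p2[120:320,310:520];b=p[80:280,40:240]
save("d",np.hstack([a,b]),scale=1.9)
```

```text
0
-0.23 []
-0.22 []
-0.21 []
-0.2 []
-0.19 []
-0.18 []
-0.17 []
-0.16 []
-0.15 []
-0.14 []
-0.13 []
-0.12 []
-0.11 []
-0.1 []
-0.09 []
```

View pics/d.png

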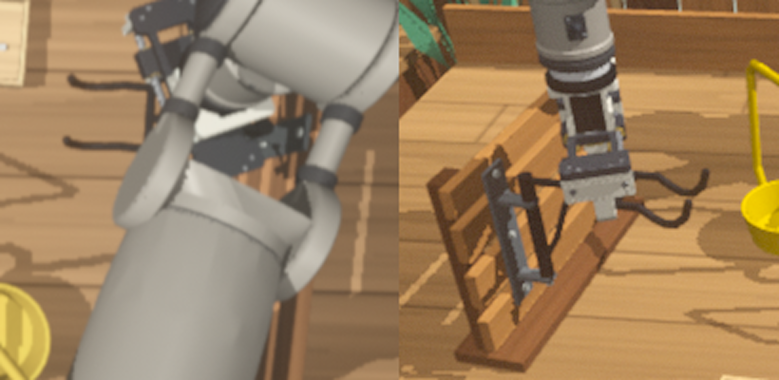

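The picture shows the arm standing out, with prong tips at (70,80) and (65,143) in the left half, close to square. I'll check the angle from those pixels.

Run:
```python
from h import *
p,d,K,Rm,t=load("top")
T=[]
for q in [(70,80),(65,143)]:
    u=np.array([310+q[0]/1.9,120+q[1]/1.9,1]);r=Rm.T@np.linalg.solve(K,u);c=-Rm.T@t
    T.append((c+r*(.258-c[2])/r[2])[:2])
T=np.array(T);m=T.mean(0);print(T.round(3),np.linalg.norm(T[0]-T[1]),"arm deg",np.degrees(np.arctan2(*(m-H)[::-1])),"perp",np.degrees(np.arctan2(*(T[0]-T[1])[::-1])),np.linalg.norm(m-H))
X=cloud("top")
for lo,hi in((.262,.283),):
    S=X[(X[...,2]>lo)&(X[...,2]<hi)&(d>0)&(X[...,1]<-.33)&(X[...,0]>.3)];print(len(S))
```

```text
[[ 0.654 -0.109]
 [ 0.585 -0.104]] 0.06918413061686508 arm deg 89.17080702175281 perp -3.786496626340433 0.2195534082827068
995
```

Run:
```python
from h import *
go([.649,-.219,.405],21); s=telemetry.observe();print(s["torque"],s["grip_force"])
for n in("top","scene"):
    p,d,*_=load(n);X=cloud(n)
    m=(p.max(2)<90)&(d>0)&(X[...,0]>.55)&(X[...,0]<.7)&(X[...,1]>-.3)&(X[...,1]<-.08)&(X[...,2]>.215)&(X[...,2]<.27)
    B=X[m];print(n,len(B))
    for y in np.arange(-.3,-.09,.015):
        q=B[(B[:,1]>y)&(B[:,1]<y+.015)];print(round(y,3),[(round(a*1e3),round(b*1e3)) for a,b in q[np.argsort(q[:,0])][:,[0,2]]][::max(1,len(q)//8)])
    S=X[(X[...,2]>.2)&(X[...,2]<.283)&(d>0)&(X[...,1]<-.3)&(X[...,0]>.3)&(X[...,0]<.68)&(p[...,0]>100)&(p[...,0].astype(int)>p[...,2]+40)]
    F=[]
    for x in np.arange(.31,.68,.02):
        q=S[(S[:,0]>x)&(S[:,0]<x+.02)]
        if len(q)>8: F.append((x+.01,np.percentile(q[:,1],95),np.percentile(q[:,1],5)))
    F=np.array(F);
    for k in(1,2):
        c=np.polyfit(F[:,0],F[:,k],1);print("face",k,np.degrees(np.arctan(c[0])),np.abs(F[:,k]-np.polyval(c,F[:,0])).max(), np.polyval(c,.49))
```

```text
t 2.92 shift [-4.7 13.5  2.5] roll -0.01 | tcp [ 0.6347 -0.2193  0.4077] close 20.4 F [-10.2   4.8   3. ] q [-0.45  0.62  1.05 -0.    1.47 -0.8 ] open 0.0524
[ 0.57900254  1.85242135 -1.0640788 ] 31.42604415595997
top 217
-0.3 []
-0.285 []
-0.27 []
-0.255 []
-0.24 []
-0.225 [(658, 250)]
-0.21 [(603, 250), (613, 251), (616, 247), (620, 248), (627, 246), (633, 249), (639, 249), (645, 248), (657, 265)]
-0.195 [(582, 247), (584, 250), (603, 250), (610, 249), (616, 249), (649, 250), (650, 247), (650, 245), (651, 249), (652, 248)]
-0.18 [(582, 248), (584, 250), (584, 250), (586, 251), (586, 249), (651, 250), (651, 247), (653, 251), (653, 250)]
-0.165 [(584, 247), (584, 244), (585, 238), (586, 247), (586, 242), (652, 245), (653, 239), (653, 237)]
-0.15 [(585, 237), (585, 237), (585, 235), (585, 232), (585, 233), (585, 231), (585, 229), (585, 228), (587, 231), (587, 228), (653, 235), (654, 230), (654, 229), (654, 228), (654, 228)]
-0.135 [(585, 229), (585, 227), (587, 233), (587, 229), (589, 234), (653, 233), (654, 238), (656, 231), (656, 231)]
-0.12 [(585, 258), (585, 257), (586, 236), (587
[... 922 characters left out ...]
 (655, 242), (657, 250), (658, 241)]
-0.165 [(586, 248), (588, 237), (589, 238), (590, 238), (591, 243), (592, 234), (655, 237), (657, 241), (658, 239), (659, 232)]
-0.15 [(583, 226), (588, 230), (590, 228), (591, 231), (592, 227), (657, 234), (658, 229), (659, 230), (660, 228)]
-0.135 [(587, 229), (591, 232), (593, 236), (594, 231), (594, 232), (659, 231), (659, 229), (662, 239), (662, 228), (664, 237)]
-0.12 [(588, 261), (592, 239), (594, 256), (595, 254), (597, 247), (660, 238), (662, 239), (663, 237), (665, 254)]
-0.105 [(591, 255), (595, 262), (595, 260)]
face 1 -3.7969044964494394 0.03192901925745273 -0.35263255455058634
face 2 -9.86794154609046 0.015598972782577436 -0.3690476806655888
```

```bash
python3 -m crank '[[0.1,-1,2,0,0],[0.1,-2,4,0,0],[0.1,-3,6,0,0],[0.1,-3,6,0,0]]'; python3 -m crank '[[0.1,-1,2,0,0],[0.1,-2,4,0,0],[0.1,-2,4,0,0]]'
```

```text
time: 3.25
tool_pos: [0.6395, -0.22, 0.4076]
tool_rot: [-3.131, -0.009, 1.925]
contact_force: [-19.5, 6.8, 5.5]
opening: 0.0533
grip_force: 39.4
time: 3.5
tool_pos: [0.6424, -0.2202, 0.4075]
tool_rot: [-3.125, -0.013, 1.925]
contact_force: [-31.2, 9.0, 9.4]
opening: 0.0536
grip_force: 39.3
```

```bash
cat > ang.py <<'E'
from h import *
def run():
  snap("top");snap("scene")
  for n in("top","scene"):
    p,d,*_=load(n);X=cloud(n)
    m=(p.max(2)<90)&(d>0)&(X[...,0]>.55)&(X[...,0]<.7)&(X[...,1]>-.185)&(X[...,1]<-.08)&(X[...,2]>.215)&(X[...,2]<.27)
    B=X[m]
    for lo,hi in((.55,.62),(.62,.7)):
        q=B[(B[:,0]>lo)&(B[:,0]<hi)];c=cv2.fitLine(q[:,:2].astype(np.float32),cv2.DIST_HUBER,0,.01,.01).ravel()
        print(n,len(q),"dir",round(np.degrees(np.arctan2(c[1],c[0]))%180,1),"x at y=-.15:",round(float(c[2]+(-.15-c[3])*c[0]/c[1]),4),"ymax",q[:,1].max().round(3))
run() if __name__=="__main__" else 0
E
python3 ang.py
python3 - <<'E'
from h import *
go([.64,-.22,.4])
p,d,*_=load("top");q,*_=load("scene")
save("e",np.hstack([cv2.resize(p[80:360,380:520],(400,600*4//3))[:600],q[80:280,40:173].repeat(3,0).repeat(3,1)[:600,:399]]))
E
```

```text
top 70 dir 83.8 x at y=-.15: 0.596 ymax -0.103
top 89 dir 84.4 x at y=-.15: 0.6643 ymax -0.113
scene 139 dir 82.3 x at y=-.15: 0.5994 ymax -0.102
scene 125 dir 81.9 x at y=-.15: 0.6677 ymax -0.11
t 3.6 shift [ 0.9 -2.   7.5] roll 0 | tcp [ 0.6424 -0.2202  0.4075] close 20.3 F [-31.9   8.5   9.1] q [-0.44  0.64  1.02 -0.    1.5  -0.8 ] open 0.0538
```

View pics/e.png

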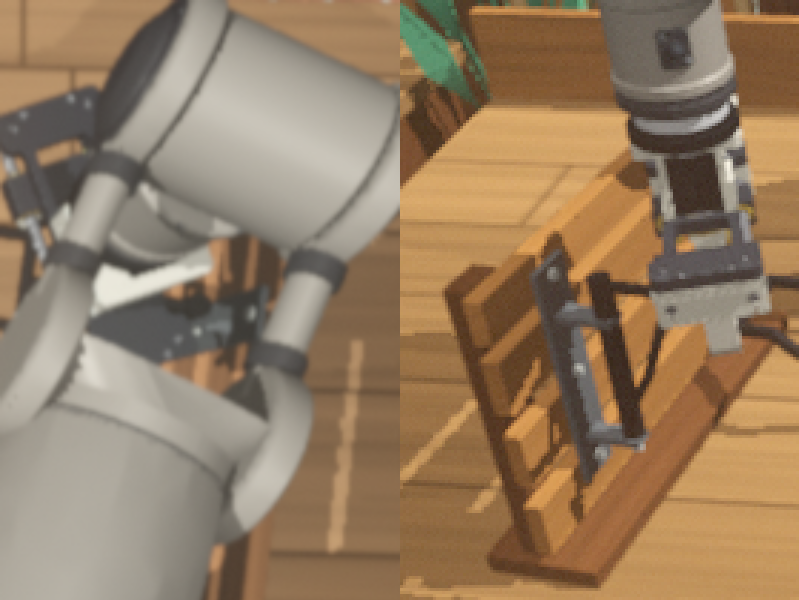

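```bash
python3 -m crank '[[0.1,-1,2,0,0],[0.1,-1,2,0,0],[0.1,-1,2,0,0]]'; python3 ang.py
```

```text
time: 3.85
tool_pos: [0.6434, -0.2204, 0.4074]
tool_rot: [-3.121, -0.016, 1.925]
contact_force: [-40.1, 9.4, 11.8]
opening: 0.0537
grip_force: 39.1
top 68 dir 84.1 x at y=-.15: 0.596 ymax -0.103
top 89 dir 84.3 x at y=-.15: 0.6643 ymax -0.113
scene 141 dir 81.8 x at y=-.15: 0.5989 ymax -0.103
scene 123 dir 81.7 x at y=-.15: 0.6676 ymax -0.11
```

The extra push raised the force by 9 N without moving the arm, so it is at its stop. Back off and lift clear.

```bash
python3 -m crank '[[0.1,1,-6,0,0],[0.1,4,-18,0,0],[0.1,5,-24,0,0],[0.1,5,-24,0,0],[0.1,5,-24,-40,0],[0.1,5,-24,-80,0],[0.1,-30,-24,-120,0],[0.1,-60,-24,-140,0],[1,-60,0,-140,0.1]]'; python3 ang.py
python3 - <<'E'
from h import *
go([.539,.1345,.52],157.4)
E
```

```text
time: 4.7
tool_pos: [0.6667, -0.2818, 0.5549]
tool_rot: [3.136, 0.009, 1.825]
contact_force: [1.2, -0.9, 0.7]
opening: 0.0536
grip_force: 0.0
top 80 dir 90.7 x at y=-.15: 0.5747 ymax -0.105
top 83 dir 91.3 x at y=-.15: 0.642 ymax -0.106
scene 132 dir 90.1 x at y=-.15: 0.5774 ymax -0.105
scene 143 dir 88.9 x at y=-.15: 0.6454 ymax -0.105
t 4.8 shift [433.8 -24.5  26. ] roll 0.65 | tcp [ 0.6723 -0.2789  0.5468] close 14.7 F [-0.4 -0.5 -0.8] q [-0.5   0.78  0.4   0.    1.96 -0.75] open 0.0608
```

The top view shows the arm was dragged back about 7° as I withdrew, through finger drag. I'll push again with the pads square to the bar, and withdraw inside the clearance.

```bash
python3 - <<'E'
from h import *
go([.6136,-.234,.47],-7.4)
E
python3 -m crank '[[0.1,20,-60,0,0.12],[0.1,40,-68,0,0.24],[0.1,40,-68,0,0.36],[0.1,40,-68,40,0.385],[0.1,40,-68,77,0.385],[0.1,40,-68,77,0.385]]'
python3 - <<'E'
from h import *
go([.6136,-.234,.408],-7.4)
E
```

```text
t 4.8 shift [ 58.5 -45.6  76.6] roll 0.385 | tcp [ 0.6723 -0.2789  0.5468] close 14.7 F [-0.4 -0.5 -0.8] q [-0.5   0.78  0.4   0.    1.96 -0.75] open 0.0608
time: 5.3
tool_pos: [0.5922, -0.2554, 0.4624]
tool_rot: [-3.126, -0.006, 1.447]
contact_force: [-1.3, 0.5, -2.2]
opening: 0.0505
grip_force: 0.0
t 5.3 shift [23.5 19.5 54.2] roll 0.005 | tcp [ 0.5922 -0.2554  0.4624] close -7.1 F [-1.3  0.5 -2.2] q [-0.53  0.55  1.04 -0.    1.57 -0.4 ] open 0.0505
```

```bash
python3 -m crank '[[0.1,24,20,0,0.005],[0.1,24,20,0,0.005],[0.1,24,20,30,0.005],[0.1,24,20,54,0.005],[0.1,24,20,54,0.005],[0.1,24,28,54,0.005],[0.1,24,36,54,0.005],[0.1,24,44,54,0.005],[0.1,24,50,54,0.005],[0.1,24,54,54,0.005],[0.1,24,54,54,0.005]]'
python3 - <<'E'
from h import *
go([.6484,-.237,.408],-7.4)
E
```

```text
time: 6.22
tool_pos: [0.6451, -0.2389, 0.4182]
tool_rot: [-3.115, -0.003, 1.441]
contact_force: [-42.0, 9.0, 11.0]
opening: 0.0509
grip_force: 21.6
t 6.22 shift [ 2.3  3.3 10.1] roll -0.001 | tcp [ 0.6451 -0.2389  0.4182] close -7.5 F [-42.   9.  11.] q [-0.46  0.66  0.96 -0.01  1.55 -0.33] open 0.0509
```

```bash
python3 ang.py; python3 -m crank '[[0.1,0,-4,0,0],[0.1,0,-8,0,0],[0.1,0,-14,0,0],[0.1,0,-14,0,0]]'; python3 ang.py
```

```text
top 74 dir 83.9 x at y=-.15: 0.596 ymax -0.103
top 88 dir 84.6 x at y=-.15: 0.6643 ymax -0.113
scene 138 dir 83.4 x at y=-.15: 0.5995 ymax -0.103
scene 126 dir 81.5 x at y=-.15: 0.6677 ymax -0.111
time: 6.65
tool_pos: [0.6361, -0.2377, 0.4195]
tool_rot: [3.138, 0.001, 1.442]
contact_force: [0.5, -0.3, 0.9]
opening: 0.0503
grip_force: 0.0
top 74 dir 83.8 x at y=-.15: 0.5959 ymax -0.103
top 87 dir 84.4 x at y=-.15: 0.6643 ymax -0.112
scene 138 dir 82.0 x at y=-.15: 0.5987 ymax -0.103
scene 124 dir 81.4 x at y=-.15: 0.6677 ymax -0.11
```

```bash
python3 -m crank '[[0.1,0,0,-30,0],[0.1,0,0,-70,0],[0.1,0,0,-110,0],[0.1,0,0,-130,0]]'; python3 ang.py
python3 - <<'E'
from h import *
go([.539,.1345,.50],157.4)
E
```

```text
time: 7.08
tool_pos: [0.6358, -0.237, 0.5532]
tool_rot: [3.133, 0.003, 1.442]
contact_force: [0.2, -0.3, 0.9]
opening: 0.0509
grip_force: 0.0
top 83 dir 83.5 x at y=-.15: 0.596 ymax -0.103
top 93 dir 84.8 x at y=-.15: 0.664 ymax -0.111
scene 134 dir 81.7 x at y=-.15: 0.5993 ymax -0.103
scene 123 dir 81.6 x at y=-.15: 0.6678 ymax -0.111
t 7.18 shift [ 356.3 -144.4   50.1] roll 0.266 | tcp [ 0.636  -0.2371  0.5529] close -7.4 F [ 1.5 -1.   0.5] q [-0.47  0.62  0.67  0.    1.84 -0.34] open 0.0507
```

```bash
python3 -m crank '[[0.3,35,-14,0,0.05],[0.3,70,-28,0,0.1],[0.3,105,-42,0,0.15],[0.3,140,-57,0,0.2],[0.3,175,-71,0,0.266],[0.3,210,-85,0,0.266],[0.3,245,-100,0,0.266],[0.3,280,-114,10,0.266],[0.3,315,-128,25,0.266],[0.3,356,-144,45,0.266],[0.3,356,-144,50,0.266],[0.3,356,-144,50,0.266]]'
python3 - <<'E'
from h import *
p,d=snap("wrist");save("f",p)
p,d,*_=load("wrist");X=cloud("wrist")
hsv=cv2.cvtColor(p,cv2.COLOR_RGB2HSV)
m=(hsv[...,0]>20)&(hsv[...,0]<35)&(hsv[...,1]>150)&(d>0)&(X[...,2]>.17)&(X[...,2]<.2)&(np.hypot(X[...,0]-.539,X[...,1]-.1345)<.09)
Q=X[m];c=cv2.fitLine(Q[:,:2].astype(np.float32),cv2.DIST_HUBER,0,.01,.01).ravel();s=(Q[:,:2]-c[2:])@c[:2]
print(len(Q),np.degrees(np.arctan2(c[1],c[0])),[(c[2:]+c[:2]*k).round(4) for k in(s.min(),s.max())],Q[:,2].mean())
go([.539,.1345,.344],157.4)
E
```

```text
time: 8.18
tool_pos: [0.5387, 0.1363, 0.4943]
tool_rot: [-3.138, 0.002, 1.18]
contact_force: [-0.1, -0.1, 0.3]
opening: 0.0597
grip_force: 0.0
1433 66.984116 [array([0.508, 0.069]), array([0.5653, 0.204 ])] 0.18810479443565703
t 8.23 shift [-1.000e-01 -0.000e+00  1.517e+02] roll 0.002 | tcp [0.5394 0.1347 0.4957] close -22.5 F [-0.  -0.5  0.8] q [ 0.11  0.35  1.26 -0.    1.53  0.5 ] open 0.0595
```

View pics/f.png

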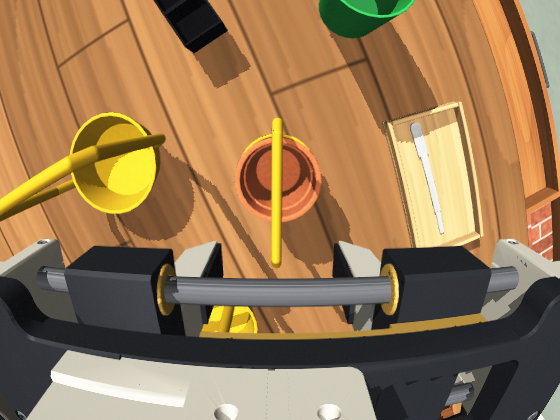

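The bar runs from (277,120) to (277,265), vertical and centred between the fingers. Before descending I'll check that the neighbouring tall handles clear the gripper body.

Run:
```python
from h import *
for n in("top","wrist","scene"):
    p,d,*_=load(n);X=cloud(n);hsv=cv2.cvtColor(p,cv2.COLOR_RGB2HSV)
    m=(hsv[...,0]>20)&(hsv[...,0]<35)&(hsv[...,1]>150)&(d>0)&(X[...,2]>.2)&(X[...,2]<.4)
    Q=X[m]-[.538,.1355,0];a=np.radians(-22.5);l=Q[:,0]*np.cos(a)+Q[:,1]*np.sin(a);w=-Q[:,0]*np.sin(a)+Q[:,1]*np.cos(a)
    g=np.hypot(np.maximum(abs(l)-.095,0),np.maximum(abs(w)-.0375,0));print(n,len(Q),"clearance",g.min() if len(g) else None, X[m].max(0).round(3) if len(g) else None)
```

```text
top 759 clearance 0.05087986630359896 [0.428 0.253 0.265]
wrist 2183 clearance 0.0 [0.581 0.253 0.4  ]
scene 614 clearance 0.04730568646399944 [0.431 0.251 0.264]
```

```bash
python3 -m crank '[[0.3,0,0,40,0],[0.3,0,0,80,0],[0.3,0,0,115,0],[0.3,0,0,140,0],[0.3,0,0,151,0],[0.3,0,0,151,0],[-1,0,0,151,0],[-1,0,0,151,0],[-1,0,0,151,0],[-1,0,0,151,0],[-1,0,0,151,0],[-1,0,0,151,0]]' 40; python3 -m crank '[[-1,0,0,0,0],[-1,0,0,0,0],[-1,0,0,0,0]]'
```

```text
time: 9.23
tool_pos: [0.5394, 0.134, 0.3463]
tool_rot: [3.141, -0.0, 1.176]
contact_force: [-0.0, -0.5, -0.1]
opening: 0.0242
grip_force: 0.0
time: 9.48
tool_pos: [0.5392, 0.1342, 0.3458]
tool_rot: [-3.141, 0.0, 1.176]
contact_force: [-1.4, -0.4, 1.5]
opening: 0.0088
grip_force: 40.0
```

```bash
python3 -m crank '[[-1,0,0,-3,0],[-1,0,0,-10,0],[-1,0,0,-20,0],[-1,0,0,-32,0],[-1,0,0,-44,0],[-1,0,0,-56,0],[-1,0,0,-68,0],[-1,0,0,-80,0],[-1,0,0,-92,0],[-1,0,0,-104,0],[-1,0,0,-110,0],[-1,0,0,-110,0]]'
python3 - <<'E'
from h import *
go([.645,-.05,.456],82.9)
E
```

```text
time: 10.48
tool_pos: [0.5394, 0.134, 0.4576]
tool_rot: [3.139, -0.002, 1.176]
contact_force: [0.2, -0.7, -4.6]
opening: 0.0087
grip_force: 40.0
t 10.48 shift [-129.2  168.2    2. ] roll 1.3 | tcp [0.5394 0.134  0.4576] close -22.6 F [ 0.2 -0.7 -4.6] q [ 0.11  0.36  1.34 -0.    1.43  0.5 ] open 0.0087
```

```bash
python3 -m crank '[[-1,-2,2,0,0.02],[-1,-5,7,0,0.05],[-1,-10,13,0,0.1],[-1,-16,21,0,0.16],[-1,-22,29,0,0.22],[-1,-28,37,0,0.28],[-1,-34,45,0,0.34],[-1,-40,53,0,0.4],[-1,-46,61,0,0.46],[-1,-52,69,0,0.52],[-1,-58,76,0,0.58],[-1,-64,84,0,0.64]]'
python3 - <<'E'
from h import *
go([.645,-.05,.456],82.9)
E
```

```text
time: 11.48
tool_pos: [0.5927, 0.0417, 0.4545]
tool_rot: [-3.141, 0.002, 0.531]
contact_force: [-0.0, -0.5, -4.6]
opening: 0.0085
grip_force: 40.0
t 11.48 shift [ -1.3 105.5  -1.6] roll 0.655 | tcp [0.5927 0.0417 0.4545] close -59.6 F [-0.  -0.5 -4.6] q [-0.06  0.44  1.23 -0.    1.47  0.98] open 0.0085
```

```bash
python3 -m crank '[[-1,0,9,0,0.06],[-1,0,18,0,0.12],[-1,0,27,0,0.18],[-1,0,36,0,0.24],[-1,0,46,0,0.3],[-1,0,56,0,0.36],[-1,0,66,0,0.42],[-1,-1,76,0,0.48],[-1,-1,86,0,0.54],[-1,-1,95,0,0.6],[-1,-1,102,0,0.64],[-1,-1,105,0,0.655]]'; python3 -m crank '[[-1,0,0,0,0],[-1,0,0,0,0],[-1,0,0,0,0],[-1,0,0,0,0]]'; python3 ang.py
python3 - <<'E'
from h import *
p,d=snap("wrist")
a=load("scene")[0]
save("g",np.hstack([a[60:330,40:420],p[:270,90:450]]),scale=1.08)
go([.634,-.1375,.456],82.9)
X=cloud("wrist")
hsv=cv2.cvtColor(p,cv2.COLOR_RGB2HSV)
m=(hsv[...,0]>20)&(hsv[...,0]<35)&(hsv[...,1]>150)&(d>0)&(X[...,2]>.28)&(X[...,2]<.32)
print(m.sum())
P,D,*_=load("scene");X=cloud("scene");hsv=cv2.cvtColor(P,cv2.COLOR_RGB2HSV)
m=(hsv[...,0]>20)&(hsv[...,0]<35)&(hsv[...,1]>150)&(D>0)&(X[...,2]>.285)&(X[...,2]<.33)&(X[...,0]>.5);Q=X[m]
c=cv2.fitLine(Q[:,:2].astype(np.float32),cv2.DIST_HUBER,0,.01,.01).ravel();s=(Q[:,:2]-c[2:])@c[:2]
print(len(Q),np.degrees(np.arctan2(c[1],c[0])),[(c[2:]+c[:2]*k).round(4) for k in(s.min(),s.max())],Q[:,2].mean())
E
```

```text
time: 12.48
tool_pos: [0.6456, -0.0497, 0.4542]
tool_rot: [3.141, 0.002, -0.124]
contact_force: [0.0, -0.2, -5.3]
opening: 0.0087
grip_force: 40.0
time: 12.82
tool_pos: [0.6449, -0.0478, 0.4557]
tool_rot: [-3.142, 0.0, -0.118]
contact_force: [-0.7, 0.9, -4.4]
opening: 0.0088
grip_force: 40.0
top 61 dir 85.7 x at y=-.15: 0.5969 ymax -0.104
top 35 dir 85.6 x at y=-.15: 0.664 ymax -0.113
scene 130 dir 81.8 x at y=-.15: 0.5988 ymax -0.103
scene 134 dir 81.5 x at y=-.15: 0.6674 ymax -0.111
t 12.97 shift [-0.2 90.3 -0.1] roll 0.005 | tcp [ 0.6449 -0.0479  0.4559] close -96.8 F [ 0.7 -1.  -4.9] q [-0.19  0.55  1.05 -0.    1.54  1.5 ] open 0.0088
3896
128 -6.419881 [array([ 0.6377, -0.046 ]), array([ 0.7219, -0.0555])] 0.2971293980388656
```

View pics/g.png

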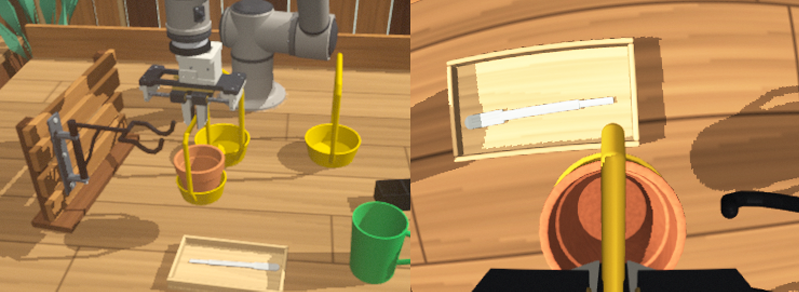

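The left half shows the carrier held level with the pot upright, outside the hook at (165,125). In the right half, the pot is centred under the bar. Move in along the arm.

```bash
python3 -m crank '[[-1,0,3,0,0],[-1,0,8,0,0],[-1,0,16,0,0],[-1,0,25,0,0],[-1,0,35,0,0],[-1,-1,45,0,0],[-1,-1,55,0,0],[-1,-2,65,0,0],[-1,-2,75,0,0],[-1,-2,83,0,0],[-1,-2,88,0,0],[-1,-2,90,0,0]]'; python3 -m crank '[[-1,0,0,0,0],[-1,0,0,8,0],[-1,0,0,17,0],[-1,0,0,26,0],[-1,0,0,34,0],[-1,0,0,40,0],[-1,0,0,44,0],[-1,0,0,44,0],[-1,0,0,44,0]]'
python3 ang.py
python3 - <<'E'
from h import *
p,d=snap("wrist");a=load("scene")[0]
save("i",np.hstack([a[90:250,40:220],p[110:270,200:380]]),scale=2.2)
go([.632,-.1375,.3965],82.9)
E
```

```text
time: 13.97
tool_pos: [0.6322, -0.1384, 0.4557]
tool_rot: [3.141, -0.0, -0.12]
contact_force: [0.6, 0.2, -5.5]
opening: 0.0087
grip_force: 40.0
time: 14.72
tool_pos: [0.6324, -0.1373, 0.4116]
tool_rot: [3.142, 0.0, -0.119]
contact_force: [0.3, 0.5, -5.0]
opening: 0.0086
grip_force: 40.0
top 67 dir 83.7 x at y=-.15: 0.5956 ymax -0.144
t 14.87 shift [-0.4  0.2 15.9] roll 0.005 | tcp [ 0.6324 -0.1374  0.4124] close -96.8 F [ 0.2  0.4 -4.8] q [-0.33  0.57  1.14 -0.    1.43  1.36] open 0.0087Traceback (most recent call last):
  File "ang.py", line 11, in <module>
    run() if __name__=="__main__" else 0
    ~~~^^
  File "ang.py", line 9, in run
    q=B[(B[:,0]>lo)&(B[:,0]<hi)];c=cv2.fitLine(q[:,:2].astype(np.float32),cv2.DIST_HUBER,0,.01,.01).ravel()
                                   ~~~~~~~~~~~^^^^^^^^^^^^^^^^^^^^^^^^^^^^^^^^^^^^^^^^^^^^^^^^^^^^^
cv2.error: OpenCV(4.12.0) /io/opencv/modules/imgproc/src/linefit.cpp:50: error: (-215:Assertion failed) count > 0 in function 'fitLine2D_wods'
```

View pics/i.png

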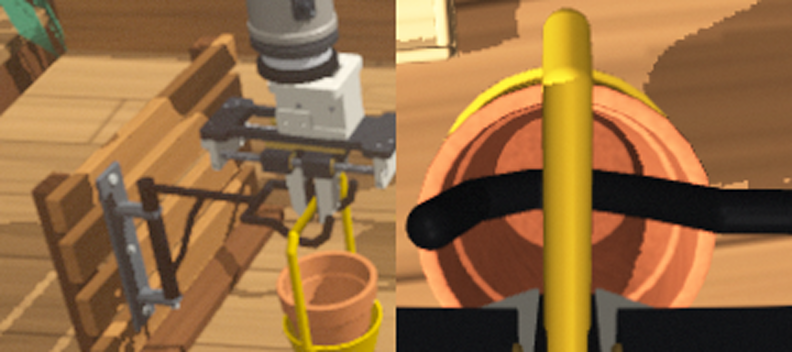

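The bar at (568,180) in the right half lies over the dip of the visible prong, whose tip is at (430,225). Lower until the hook carries the weight.

```bash
python3 -m crank '[[-1,0,0,5,0],[-1,0,0,9,0],[-1,0,0,12,0],[-1,0,0,13,0],[-1,0,0,13,0]]';python3 -m crank '[[-1,0,0,1,0],[-1,0,0,2,0],[-1,0,0,3,0],[-1,0,0,3,0]]'
```

```text
time: 15.28
tool_pos: [0.6323, -0.1373, 0.3981]
tool_rot: [-3.141, 0.001, -0.119]
contact_force: [-0.0, 0.3, -5.0]
opening: 0.0087
grip_force: 40.0
time: 15.62
tool_pos: [0.6324, -0.1373, 0.3956]
tool_rot: [3.141, -0.0, -0.119]
contact_force: [-0.0, -0.3, -3.8]
opening: 0.0086
grip_force: 40.0
```

```bash
python3 -m crank '[[-1,0,0,0.5,0],[-1,0,0,1,0],[-1,0,0,1,0],[-1,0,0,1,0]]';python3 -m crank '[[-1,0,0,0.5,0],[-1,0,0,1,0],[-1,0,0,1,0],[-1,0,0,1,0]]'
```

```text
time: 15.95
tool_pos: [0.6323, -0.1373, 0.3953]
tool_rot: [3.141, -0.001, -0.119]
contact_force: [0.1, -0.8, 0.4]
opening: 0.0087
grip_force: 40.0
time: 16.28
tool_pos: [0.6322, -0.1373, 0.3951]
tool_rot: [3.141, -0.002, -0.119]
contact_force: [-2.8, 1.7, 5.0]
opening: 0.0088
grip_force: 40.0
```

```bash
python3 -m crank '[[-1,0,0,-0.5,0],[-1,0,0,-1,0],[-0.8,0,0,-1,0],[-0.75,0,0,-1,0],[-0.7,0,0,-1,0],[-0.6,0,0,-1,0],[-0.4,0,0,-1,0],[-0.2,0,0,-1,0],[-0.2,0,0,-1,0],[-0.2,0,0,-1,0]]' 5
python3 - <<'E'
from h import *
p,d=snap("wrist");a,_=snap("scene")
save("j",np.hstack([a[90:250,40:220],p[110:270,200:380]]),scale=2.2)
go([.632,-.1375,.5],82.9)
E
```

```text
time: 17.12
tool_pos: [0.6324, -0.1373, 0.3946]
tool_rot: [3.142, 0.0, -0.119]
contact_force: [0.6, -0.2, -0.6]
opening: 0.0363
grip_force: 0.0
t 17.22 shift [  -0.3    0.2 -105.3] roll 0.005 | tcp [ 0.6324 -0.1373  0.3947] close -96.8 F [-0.4  0.4  0.7] q [-0.33  0.58  1.17 -0.    1.4   1.36] open 0.0367
```

View pics/j.png

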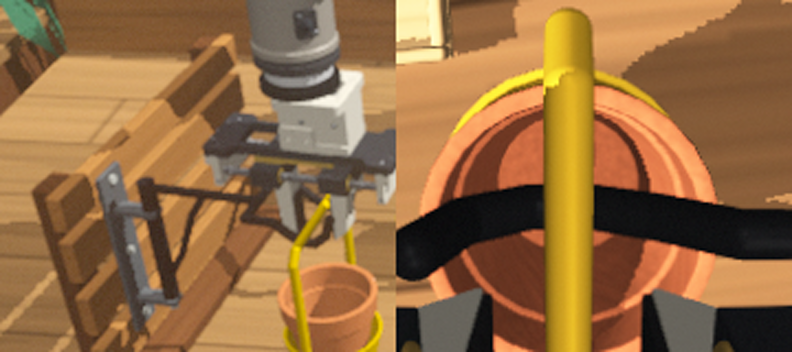

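The carrier hangs in the prong dip at (568,200) in the right half, with the fingers clear on both sides. Withdraw straight up, then let it settle and check.

```bash
python3 -m crank '[[-0.2,0,0,-5,0],[-0.2,0,0,-15,0],[-0.2,0,0,-30,0],[-0.2,0,0,-50,0],[-0.2,0,0,-80,0],[-0.2,0,0,-115,0],[-0.2,0,0,-150,0],[-0.2,-40,0,-160,0],[-0.2,-80,0,-160,0],[-0.2,-120,0,-160,0],[-0.2,-160,0,-160,0],[-0.2,-200,0,-160,0]]'; python3 -m crank '[[-0.2,-40,-10,0,0],[-0.2,-80,-20,0,0],[-0.2,-100,-20,0,0],[-0.2,-100,-20,0,0],[-0.2,-100,-20,0,0],[-0.2,-100,-20,0,0],[-0.2,-100,-20,0,0],[-0.2,-100,-20,0,0]]'
python3 - <<'E'
from h import *
def meas():
  for n in("top","scene"):
    p,_=snap(n);p,d,*_=load(n);X=cloud(n);hsv=cv2.cvtColor(p,cv2.COLOR_RGB2HSV)
    y=(hsv[...,0]>20)&(hsv[...,0]<35)&(hsv[...,1]>140)&(d>0)&(X[...,0]>.53)&(X[...,1]<0)&(X[...,1]>-.3)
    Q=X[y&(X[...,2]>.225)&(X[...,2]<.255)]
    if len(Q)>5:
        c=cv2.fitLine(Q.astype(np.float32),cv2.DIST_HUBER,0,.01,.01).ravel();s=(Q-c[3:])@c[:3];e=[c[3:]+c[:3]*k for k in(s.min(),s.max())]
        print(n,len(Q),np.round(e,4).tolist(),"mid",((e[0]+e[1])/2).round(4),"yaw",np.degrees(np.arctan2(c[1],c[0])).round(1)%180)
    T=X[(hsv[...,0]>3)&(hsv[...,0]<13)&(hsv[...,1]>80)&(d>0)&(X[...,2]>.125)&(X[...,2]<.155)&(np.hypot(X[...,0]-.634,X[...,1]+.138)<.075)]
    if len(T): (cx,cy),r=cv2.minEnclosingCircle(T[:,:2].astype(np.float32));print(" rim",round(cx,4),round(cy,4),round(r,4),np.median(T[:,2]).round(4))
meas();meas()
a=load("scene")[0];b=load("top")[0];save("k",np.hstack([a[60:320,30:290],b[120:380,310:550]]),scale=1.55)
E
python3 ang.py
```

```text
time: 18.22
tool_pos: [0.4316, -0.1129, 0.5556]
tool_rot: [3.141, -0.002, -0.119]
contact_force: [-1.5, -0.8, 1.3]
opening: 0.0371
grip_force: 0.0
time: 18.88
tool_pos: [0.3378, -0.0822, 0.5545]
tool_rot: [-3.141, 0.001, -0.119]
contact_force: [-0.4, 0.6, 0.9]
opening: 0.0368
grip_force: 0.0
top 290 [[0.5612, -0.1265, 0.2379], [0.7045, -0.1432, 0.2379]] mid [ 0.6329 -0.1348  0.2379] yaw 173.3
 rim 0.6335 -0.1367 0.0526 0.1385
scene 219 [[0.5665, -0.1268, 0.2389], [0.7098, -0.1464, 0.2358]] mid [ 0.6381 -0.1366  0.2374] yaw 172.2
 rim 0.6351 -0.139 0.0531 0.1334
top 291 [[0.5617, -0.1268, 0.2372], [0.7039, -0.1422, 0.239]] mid [ 0.6328 -0.1345  0.2381] yaw 173.8
 rim 0.6334 -0.1367 0.0525 0.1387
scene 220 [[0.5651, -0.1265, 0.2391], [0.71, -0.1463, 0.2359]] mid [ 0.6376 -0.1364  0.2375] yaw 172.2
 rim 0.6352 -0.1379 0.0529 0.1336
top 67 dir 84.1 x at y=-.15: 0.5955 ymax -0.103
top 47 dir 83.6 x at y=-.15: 0.6637 ymax -0.113
scene 99 dir 82.5 x at y=-.15: 0.5993 ymax -0.103
scene 92 dir 81.8 x at y=-.15: 0.6683 ymax -0.112
```

View pics/k.png

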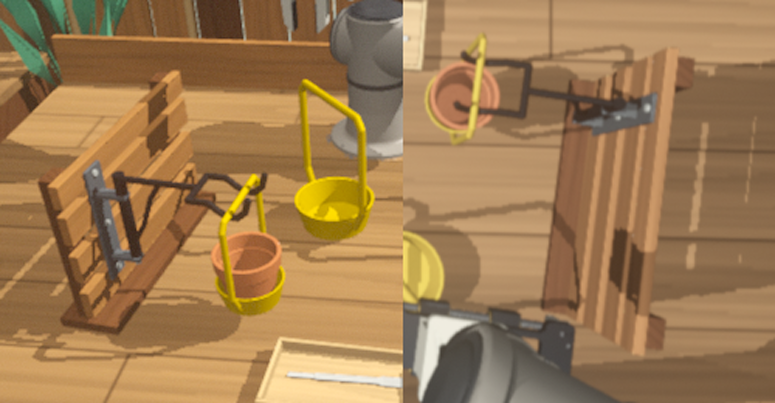

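The left half shows the carrier hanging level at (250,250) with the pot upright, across both prongs. The bar is within about 2 mm of centre, square and still, and the arm is at its stop. Hand in.

```bash
python3 -c "from cell import ticket; print(ticket.hand_in())"
```

```text
the job is handed in; nothing more can be done
None
```

I swung the bracket arm out to its stop and hung the small yellow carrier, pot upright in it, level and still in both prongs about 2 mm off centre. I handed in at about 19 s; the arm slipped back once and needed a second push to the stop, and finger force peaked at about 44 N against the arm during the pushes.

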